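Line up the table set by height on the serving board

TASK

Line up the pepper mill, the spice jar, the salt shaker and the egg cup on the serving board in order of height, one in the middle of each blue coaster: the tallest on the coaster next to the red handle, the shortest at the other end. Leave them all standing upright, and leave the mug where it stands.

Things in the scene. Friction and masses are not known exactly. Their poses are not given: they have to be found in the camera images.
- pepper_mill: Dark brown turned wooden pepper mill, the tallest: 170 mm high, round. Foot diameter 58 mm, waisted body up to 122 mm; above it a rounded head (123 to 159 mm up, widest near 140: 48 mm), then a small 12 mm button. 0.13 to 0.25 kg. Best gripped by the head. Origin: centre of its underside; z up along its axis. Loose, standing on the worktop.
- spice_jar: Spice jar with a clear body, dark blue and white label and black cap: a plain cylinder 41 mm in diameter, 105 mm high. 0.08 to 0.15 kg. Origin: centre of its underside; z up. Loose, standing on the worktop.
- salt_shaker: Salt shaker: white ceramic cylinder 40 mm in diameter with a steel cap (41 mm wide) from 58 mm up, 80 mm high in all. 0.08 to 0.17 kg. Origin: centre of its underside; z up. Loose, standing on the worktop.
- egg_cup: Cream egg cup, the shortest: 56 mm high; foot about 41 mm in diameter, narrow stem, bowl from about 31 mm up, open at the top, 48 mm wide at the rim and still about 40 mm wide at 36 mm up. 0.035 to 0.07 kg. Can be gripped across the outside of the bowl. Origin: centre of its underside; z up. Loose, standing on the worktop.
- coaster_1: Round blue coaster, 66 mm across, 4 mm thick, fixed on a pale wooden board (450 x 90 x 14 mm) flat on the worktop. Origin: centre of its underside; upper face 4 mm above that, 18 mm above the worktop. z up, y along the row to the left. The four lie in a straight row, 100 mm apart, left to right, turned up to 12 degrees. This is the leftmost (largest y).
- coaster_2: Round blue coaster, 66 mm across, 4 mm thick, fixed on a pale wooden board (450 x 90 x 14 mm) flat on the worktop. Origin: centre of its underside; upper face 4 mm above that, 18 mm above the worktop. z up, y along the row to the left. The four lie in a straight row, 100 mm apart, left to right, turned up to 12 degrees. This is the second from the left.
- coaster_3: Round blue coaster, 66 mm across, 4 mm thick, fixed on a pale wooden board (450 x 90 x 14 mm) flat on the worktop. Origin: centre of its underside; upper face 4 mm above that, 18 mm above the worktop. z up, y along the row to the left. The four lie in a straight row, 100 mm apart, left to right, turned up to 12 degrees. This is the third from the left.
- coaster_4: Round blue coaster, 66 mm across, 4 mm thick, fixed on a pale wooden board (450 x 90 x 14 mm) flat on the worktop. Origin: centre of its underside; upper face 4 mm above that, 18 mm above the worktop. z up, y along the row to the left. The four lie in a straight row, 100 mm apart, left to right, turned up to 12 degrees. This is the rightmost (smallest y).
- red_handle: Low red bow handle on a red foot plate, 70 mm long across the board, 26 mm high, fixed on top of one end of the board, in line with the row, 56 mm beyond the centre of the end coaster; it may be at the left or the right end (the other has only a low plain wooden strip). Origin: middle of its foot, on the board's upper face.
- mug: Pale patterned china mug, 87 mm wide, 121 mm with its handle, 96 mm high. A bystander at the right; loose. Origin: centre of its underside, z up; its handle does not point at the work.
Not all that is in view belongs to the job. Leave any purple look-alike of the egg_cup alone. What is shaped like the salt_shaker but pink is not meant.

How it is judged:
By the outcome, as a careful person would: the job done as asked, in the order asked, and still so for the second after the job is handed in, with the robot touching nothing.
It also fails if it takes over 120 s, if anything falls off the work surface, if the arm or the gripper's body presses on something with over 40 N, if the wrist force passes 120 N, or if a joint passes its speed limit or range.

ROBOT

A 6-joint arm with a two-finger parallel gripper is mounted at the origin on a cart in front of the work surface, level with it; the furniture and walls round the work are solid. World frame = base frame: x ahead of the robot, y to its left, z up, the work surface at z = 0. Lengths are in m, angles in rad, forces in N, time in s.
With the tool pointing down it reaches from about 0.35 to 0.775 m from the base axis. Payload 7.3 kg.
Tool frame: the origin (TCP) lies midway between the tips of the shut fingers; the grasp point (between the pads) lies 19 mm behind it; z points along the fingers, y is the line along which they close (so a half turn about z gives the same grasp; the last joint's range is limited). The gripper opens to 92 mm and grips with 3 to 60 N. Pads are 19 mm wide; open, the fingers measure 130 mm over their backs; the gripper's body (75 mm by 190 mm) begins 47 mm behind the grasp point.
Start: joints at [1.104, 0.342, 1.524, -0, 1.275, -0.146], TCP at [0.166, 0.498, 0.227] pointing down, gripper open.
Joint ranges: [-2.53, 2.53], [-0.77, 2.02], [0.04, 2.7], [-1, 4.14], [0.28, 2.66], [-3.11, 3.11]. Speed limits (rad/s): [2.57, 2.57, 3.14, 3.14, 3.14, 3.14].

INTERFACE

Orientations are given as [roll, pitch, yaw] about the fixed x, y, z axes, in that order (R = Rz(yaw) Ry(pitch) Rx(roll)).
In Python, from cell import robot, read_camera, camera_params, nets gives the robot as it stands. The module is installed in compiled form; this text tells all that it offers.
- The arm moves only by the tool step_arm, never from a script. Its argument "steps" is a list of rows, each an object of numbers: "x", "y", "z": the shift along the tool's x, y, z as a fraction of full scale; "rx", "ry", "rz": the turn, a rotation vector about the tool's x, y, z as a fraction of full scale; "claw": the opening, from -1 (shut) to 1 (fully open). In form: [{"x": .., "y": .., "z": .., "rx": .., "ry": .., "rz": .., "claw": ..}, ...]. A call has 1 to 12 rows; each row is the pose to reach, as a shift and turn from the pose commanded when the call began, along the tool's axes at that moment; what a row does not reach only later rows make up. Full scale, the value 1, is 750 mm for a shift and pi/4 rad for a turn. A row lasts 1/12 s, in which the tool goes at most 41.7 mm and 7.16 degrees, less where a joint would pass 70% of its speed; a pose out of reach is approached as far as the arm can. A call with a number of a shift or a turn outside -1 to 1 is refused whole. A call with a gripper value outside its range is refused whole. The fingers move at their own pace and stop on an object; "squeeze" is the grip in N (left out, the last holds). Time passes only in rows, so rows that repeat a pose let the fingers close. It gives the time, the measured TCP pose, the force, the opening and the grip force at its end, in the units of the state.
- robot.observe(): the state, without advancing time (a new reading comes with each control period).
- read_camera(name): name is "side" or "top"; returns (picture, depth): 400x640x3 uint8, blue, green, red; 400x640 float32, m along the optical axis (not along the pixel's ray), 0 where there is no reading.
- camera_params(name): a dict with "fx", "fy", "cx", "cy" (pixels), "R" (3x3) and "t" (3): a world point X has camera coordinates R X + t. Camera axes: x right, y down, z forward; pixel columns grow to the right and rows downward; lengths in m; the calibration is good to about 2 mm. A picture is of the moment at which its call begins. camera_params takes no time and is no camera call.
- robot.hand_in(): hands the job in; it is judged then, once.
Trained networks look in the newest picture that a camera, given by its name, has taken for a name from the list of things; names that differ only in an ending like _2 or _b are one class to them, and where a whole thing is asked for, a point or a joint stands for the part that bears it (a point fixed in the world has none). Each returns a list of dicts, best first, with "conf" (0 to 1); they miss things now and then, are a little off and sometimes report something else, mostly with a low value. They report only what shows in the picture. A call takes as long as a camera call. They do not tell look-alikes from the thing itself.
- nets.masks_of(camera, query): "region" (400x640 bool, what is visible of it) and "box" ([left, top, right, bottom] in pixels, round what is visible of it).
- nets.landmark_of(camera, query): "pixel" ([row, column] in pixels: a listed point, or the origin of a listed thing).
The state is a dict: "time": time; "qpos": joint angles; "qvel": joint speeds; "joint_efforts": joint torques, N m; "tool_pos": TCP position; "tool_rot": TCP orientation; "contact_force": force on the tool from outside, world axes, zero at the start; "torque": the same for the moment, N m; "opening": finger opening in m; "grip_force": force on a finger pad.
Only numpy, scipy, OpenCV 4.12 (cv2) and the standard library are available. Lean on these libraries where they do the work, as an engineer would, in place of code of your own. Each camera call takes 0.05 s, during which the arm holds its last target. There are 200 camera calls.

## Working session

There is one attempt and no reset: what is moved stays moved. The work goes in short steps, Python scripts to look and compute and a tool call to move; the robot and the scene stay as the last step left them, time stands still between calls to the robot, and variables do not carry over. Pictures are saved under pics/ and viewed, at most 14 in all, crops included, and the job is handed in when it is done.

Besides the shell and the picture viewer there is one more tool, called as name([rows], argument=value, ...), one row to a line, values as JSON. step_arm: Moves the arm, as the interface text tells. Its arguments: {"type":"object","properties":{"steps":{"type":"array","items":{"type":"object","properties":{"x":{"type":"number","minimum":-1,"maximum":1},"y":{"type":"number","minimum":-1,"maximum":1},"z":{"type":"number","minimum":-1,"maximum":1},"rx":{"type":"number","minimum":-1,"maximum":1},"ry":{"type":"number","minimum":-1,"maximum":1},"rz":{"type":"number","minimum":-1,"maximum":1},"claw":{"type":"number"}}}},"squeeze":{"type":"number"}},"required":["steps"]}

```bash
mkdir -p pics; cat > h.py <<'E'
import numpy as np, cv2
from cell import robot, read_camera, camera_params, nets
def cam2w(name,d,mask=None):
    p=camera_params(name);R=np.array(p["R"]);t=np.array(p["t"])
    v,u=np.indices(d.shape)
    P=np.stack([(u-p["cx"])/p["fx"]*d,(v-p["cy"])/p["fy"]*d,d],-1)
    W=(P-t)@R
    return W
def proj(name,X):
    p=camera_params(name);c=np.array(p["R"])@np.array(X)+np.array(p["t"])
    return p["fx"]*c[0]/c[2]+p["cx"],p["fy"]*c[1]/c[2]+p["cy"]
E
python3 - <<'E'
from h import *
for n in("side","top"):
    im,d=read_camera(n);cv2.imwrite(f"pics/{n}0.png",im);np.save(f"{n}0.npy",d)
    p=camera_params(n);print(n,"campos",(-np.array(p["R"]).T@np.array(p["t"])).round(3),p["fx"])
    W=cam2w(n,d)
    for q in("pepper_mill","spice_jar","salt_shaker","egg_cup","coaster_1","red_handle","mug"):
        for m in nets.masks_of(n,q):
            if m["conf"]<.2: continue
            r=m["region"]&(d>0);w=W[r]
            if len(w)<5: continue
            print(n,q,round(m["conf"],2),np.round(m["box"]),"lo",np.percentile(w,2,0).round(3),"hi",np.percentile(w,98,0).round(3),"med",np.median(w,0).round(3),im[r].mean(0).round())
print(robot.observe())
E
```

```text
side campos [-0.04  -0.963  0.652] 434.62393702110967
side pepper_mill 0.89 [307. 182. 330. 248.] lo [ 0.409 -0.167  0.004] hi [ 0.449 -0.135  0.158] med [ 0.424 -0.157  0.079] [31. 51. 81.]
side pepper_mill 0.3 [288. 183. 305. 220.] lo [ 0.421 -0.027  0.   ] hi [0.508 0.099 0.106] med [ 0.435 -0.02   0.061] [102. 111. 116.]
side salt_shaker 0.78 [265. 177. 279. 202.] lo [0.401 0.102 0.009] hi [0.434 0.125 0.08 ] med [0.414 0.11  0.049] [176. 191. 195.]
side salt_shaker 0.71 [236. 175. 249. 200.] lo [0.333 0.165 0.009] hi [0.367 0.189 0.08 ] med [0.348 0.172 0.048] [147. 124. 211.]
side egg_cup 0.54 [241. 162. 253. 182.] lo [ 0.384  0.269 -0.   ] hi [0.441 0.347 0.058] med [0.41  0.287 0.046] [146. 176. 201.]
side egg_cup 0.47 [268. 159. 280. 177.] lo [ 0.469  0.253 -0.   ] hi [0.519 0.319 0.057] med [0.492 0.271 0.044] [131.  58. 111.]
side coaster_1 0.67 [338. 187. 358. 198.] lo [ 0.602 -0.01   0.014] hi [0.658 0.051 0.02 ] med [0.629 0.019 0.018] [229. 194. 143.]
side coaster_1 0.55 [321. 178. 336. 187.] lo [0.593 0.093 0.015] hi [0.645 0.144 0.02 ] med [0.619 0.118 0.018] [234. 1
[... 2465 characters left out ...]
{'time': 0.8, 'qpos': array([ 1.10402573e+00,  3.41961265e-01,  1.52412666e+00, -1.16102071e-05,
        1.27540709e+00, -1.45989204e-01]), 'qvel': array([ 1.96766812e-04, -4.37281791e-05, -1.59461891e-03,  3.78342778e-04,
        2.05264640e-04,  8.12426046e-04]), 'joint_efforts': array([ 3.33966782e-04, -4.31081951e+01, -2.44473732e+01,  7.17217242e-02,
        4.80748212e-02, -1.00707442e-07]), 'tool_pos': array([0.16551531, 0.49823031, 0.22675131]), 'tool_rot': array([3.14149766e+00, 2.51942772e-05, 2.82081464e+00]), 'contact_force': array([-0.35181903, -0.61127947,  0.62187547]), 'torque': array([ 0.04558164, -0.01237907,  0.01124862]), 'grip_force': 0.0, 'opening': 0.09165173874039416}
```

View pictures.

View pics/top0.png

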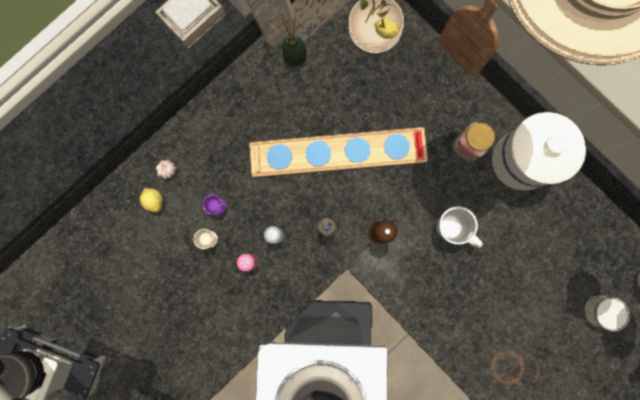

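View pics/side0.png

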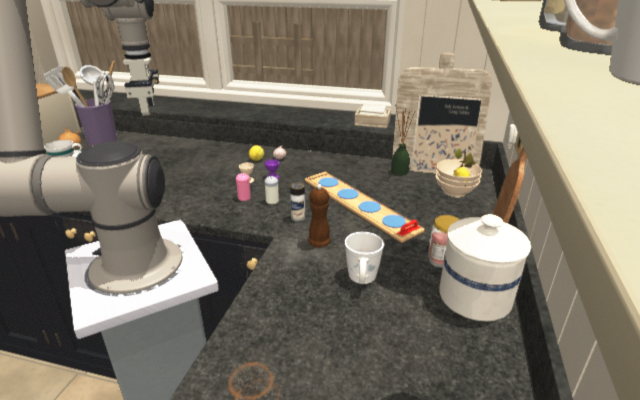

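```bash
cat > m.py <<'E'
from h import *
from scipy.optimize import least_squares
d=np.load("top0.npy");W=cam2w("top",d)
im=cv2.imread("pics/top0.png");ds=np.load("side0.npy");Ws=cam2w("side",ds);ims=cv2.imread("pics/side0.png")
# coasters: blue hue fitted to contour centroid
for n,I in(("top",im),("side",ims)):
    h=cv2.cvtColor(I,cv2.COLOR_BGR2HSV);m=cv2.inRange(h,(90,60,120),(125,255,255))
    k,l,s,c=cv2.connectedComponentsWithStats(m)
    p=camera_params(n);R=np.array(p["R"]);t=np.array(p["t"])
    for i in range(1,k):
        if s[i,4]<60: continue
        v,u=np.nonzero(l==i)
        r=np.stack([(u-p["cx"])/p["fx"],(v-p["cy"])/p["fy"],np.ones(len(u))],-1)@R
        C=-R.T@t; w=C+r*((0.018-C[2])/r[:,2])[:,None]
        print(n,"blue",s[i],w.mean(0).round(4),np.ptp(w,0).round(3))
# objects: circle fit of points in height bands, both cams
for nm,c,bands in(("mill",(.43,-.133),((.13,.15),(.12,.165),(.01,.02))),("jar",(.437,-.003),((.1,.115),(.03,.09))),("salt",(.415,.126),((.074,.09),(.01,.07))),("egg",(.402,.297),((.045,.062),(.033,.062)))):
    for n,w in(("top",W),("side",Ws)):
        q=w[(np.hypot(w[...,0]-c[0],w[...,1]-c[1])<.04)]
        for a,b in bands:
            s=q[(q[:,2]>a)&(q[:,2]<b)]
            if len(s)>4: 
                f=least_squares(lambda x:np.hypot(s[:,0]-x[0],s[:,1]-x[1])-x[2],[*c,.02],loss="soft_l1",f_scale=.002).x
                print(nm,n,(a,b),len(s),"mid",((np.percentile(s,3,0)+np.percentile(s,97,0))/2).round(4),"fit",f.round(4))
E
python3 m.py
```

```text
top blue [385 135  24  24 459] [ 0.649  -0.1737  0.018 ] [0.059 0.058 0.   ]
top blue [345 138  25  24 462] [ 0.6382 -0.0744  0.018 ] [0.06  0.061 0.   ]
top blue [306 141  24  25 454] [0.6269 0.025  0.018 ] [0.062 0.059 0.   ]
top blue [267 145  24  24 452] [0.6163 0.1238 0.018 ] [0.06  0.059 0.   ]
side blue [319 178  19   9 133] [0.6174 0.1156 0.018 ] [0.063 0.06  0.   ]
side blue [338 189  20  10 156] [0.6276 0.0166 0.018 ] [0.061 0.06  0.   ]
side blue [359 202  21  10 176] [ 0.6384 -0.0823  0.018 ] [0.063 0.061 0.   ]
side blue [383 215  22  12 212] [ 0.6498 -0.1803  0.018 ] [0.064 0.061 0.   ]
mill top (0.13, 0.15) 146 mid [ 0.4284 -0.137   0.1438] fit [ 0.4283 -0.137   0.0221]
mill top (0.12, 0.165) 370 mid [ 0.4283 -0.1365  0.1487] fit [ 0.428  -0.1364  0.0178]
mill top (0.01, 0.02) 38 mid [ 0.4311 -0.1219  0.0142] fit [ 0.4308 -0.1363  0.028 ]
mill side (0.13, 0.15) 164 mid [ 0.4302 -0.1494  0.1403] fit [ 0.4337 -0.1415  0.0226]
mill side (0.12, 0.165) 328 mid [ 0.4304 -0.1486  0.1397] fit [ 0.4309 -0.1458  0.0173]
mill side (0.01, 0.02) 89 mid [ 0.4311 -0.1469  0.0149] fit
[... 313 characters left out ...]
0.439  -0.0147  0.0599] fit [ 0.4418 -0.0055  0.0196]
salt top (0.074, 0.09) 159 mid [0.4158 0.1273 0.0783] fit [0.4164 0.1277 0.0119]
salt top (0.01, 0.07) 50 mid [0.4138 0.1245 0.0417] fit [0.4163 0.1275 0.0196]
salt side (0.074, 0.09) 49 mid [0.4184 0.1205 0.0778] fit [0.4188 0.1214 0.0115]
salt side (0.01, 0.07) 234 mid [0.4175 0.1146 0.0403] fit [0.4202 0.125  0.0193]
egg top (0.045, 0.062) 130 mid [0.402  0.2971 0.0521] fit [0.4026 0.2967 0.0218]
egg top (0.033, 0.062) 266 mid [0.4029 0.2969 0.0457] fit [0.4024 0.2976 0.0185]
egg side (0.045, 0.062) 91 mid [0.4063 0.2936 0.051 ] fit [0.4061 0.2935 0.0216]
egg side (0.033, 0.062) 136 mid [0.4061 0.2936 0.0456] fit [0.4064 0.2941 0.0208]
```

Both pictures agree. The red handle is at the right end of the board (top row 145, col 419). The coasters are at top row/col (157,279), (153,318), (150,357) and (147,397).
- **Egg cup candidates:** cream at (239,205), purple at (205,214). I choose the cream one.
- **Salt shaker candidates:** white at (235,273), pink at (263,246). I choose the white one.
- **Jar:** (226,327). The pinkish jar at (140,475) is a bystander.
- **Mill:** (232,383).

I'll check the choice in one crop.

```bash
cat >> h.py <<'E'
from scipy.spatial.transform import Rotation as Ro
def rel(target,yaw=None,start=None):
    """fractions from the present pose (or start) to target TCP, tool down"""
    o=robot.observe();Rt=Ro.from_euler("xyz",o["tool_rot"]);p=o["tool_pos"]
    s=Rt.inv().apply(np.array(target)-p)/.75
    r=np.zeros(3) if yaw is None else (Rt.inv()*Ro.from_euler("xyz",[np.pi,0,yaw])).as_rotvec()/(np.pi/4)
    return s.round(4),r.round(4)
E
python3 - <<'E'
from h import *
im=cv2.imread("pics/top0.png")
cv2.imwrite("pics/crop.png",cv2.resize(im[185:280,185:400],None,fx=3.5,fy=3.5,interpolation=cv2.INTER_CUBIC))
print(rel([.404,.2955,.14],2.82),rel([.404,.2955,.024],2.82))
E
```

```text
(array([-0.387 , -0.1563,  0.1157]), array([0.0001, 0.    , 0.001 ])) (array([-0.387 , -0.1563,  0.2703]), array([0.0001, 0.    , 0.001 ]))
```

View pics/crop.png

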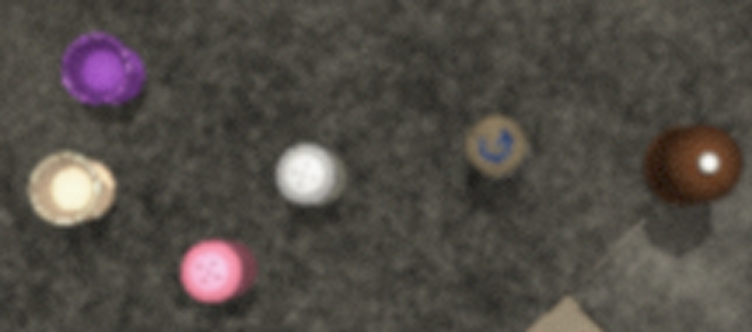

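The crop shows the cream egg cup (70,190), purple cup (100,70), white shaker (310,175), pink shaker (215,270), jar with its dark side (495,147) and mill (695,163), so the choice holds. I start with the egg cup.

step_arm([
  {"x": -0.387,"y": -0.156,"z": 0.116,"claw": 0.6},
  {"x": -0.387,"y": -0.156,"z": 0.116,"claw": 0.6},
  {"x": -0.387,"y": -0.156,"z": 0.116,"claw": 0.6},
  {"x": -0.387,"y": -0.156,"z": 0.116,"claw": 0.6},
  {"x": -0.387,"y": -0.156,"z": 0.116,"claw": 0.6},
  {"x": -0.387,"y": -0.156,"z": 0.116,"claw": 0.6},
  {"x": -0.387,"y": -0.156,"z": 0.116,"claw": 0.6},
  {"x": -0.387,"y": -0.156,"z": 0.116,"claw": 0.6},
  {"x": -0.387,"y": -0.156,"z": 0.116,"claw": 0.6},
  {"x": -0.387,"y": -0.156,"z": 0.116,"claw": 0.6},
  {"x": -0.387,"y": -0.156,"z": 0.116,"claw": 0.6},
  {"x": -0.387,"y": -0.156,"z": 0.116,"claw": 0.6},
])

```text
$.steps[0]: bad value
```

```bash
python3 - <<'E'
from h import *
print(robot.observe()["qpos"].round(3),rel([.404,.2955,.024],2.82))
E
```

```text
[ 1.104  0.342  1.524 -0.     1.275 -0.146] (array([-0.387 , -0.1563,  0.2703]), array([0.0001, 0.    , 0.001 ]))
```

step_arm([
  {"x": -0.387,"y": -0.156,"z": 0.116,"rx": 0,"ry": 0,"rz": 0,"claw": 0.6},
  {"x": -0.387,"y": -0.156,"z": 0.116,"rx": 0,"ry": 0,"rz": 0,"claw": 0.6},
  {"x": -0.387,"y": -0.156,"z": 0.116,"rx": 0,"ry": 0,"rz": 0,"claw": 0.6},
  {"x": -0.387,"y": -0.156,"z": 0.116,"rx": 0,"ry": 0,"rz": 0,"claw": 0.6},
  {"x": -0.387,"y": -0.156,"z": 0.116,"rx": 0,"ry": 0,"rz": 0,"claw": 0.6},
  {"x": -0.387,"y": -0.156,"z": 0.116,"rx": 0,"ry": 0,"rz": 0,"claw": 0.6},
  {"x": -0.387,"y": -0.156,"z": 0.116,"rx": 0,"ry": 0,"rz": 0,"claw": 0.6},
  {"x": -0.387,"y": -0.156,"z": 0.116,"rx": 0,"ry": 0,"rz": 0,"claw": 0.6},
  {"x": -0.387,"y": -0.156,"z": 0.116,"rx": 0,"ry": 0,"rz": 0,"claw": 0.6},
  {"x": -0.387,"y": -0.156,"z": 0.116,"rx": 0,"ry": 0,"rz": 0,"claw": 0.6},
  {"x": -0.387,"y": -0.156,"z": 0.116,"rx": 0,"ry": 0,"rz": 0,"claw": 0.6},
  {"x": -0.387,"y": -0.156,"z": 0.116,"rx": 0,"ry": 0,"rz": 0,"claw": 0.6},
], squeeze=10)

```text
time: 1.8
tool_pos: [0.4033, 0.2966, 0.1401]
tool_rot: [3.141, 0.0, 2.822]
contact_force: [0.8, -0.3, 0.1]
opening: 0.0736
grip_force: 0.0
```

```bash
python3 - <<'E'
from h import *
print(robot.observe()["qpos"].round(3),rel([.404,.2955,.024],2.82))
E
```

```text
[ 0.481  0.388  1.717  0.     1.036 -0.771] (array([-0.0013, -0.0012,  0.1548]), array([0.0008, 0.0001, 0.0028]))
```

step_arm([
  {"x": -0.001,"y": -0.001,"z": 0.05,"rx": 0,"ry": 0,"rz": 0,"claw": 0.6},
  {"x": -0.001,"y": -0.001,"z": 0.1,"rx": 0,"ry": 0,"rz": 0,"claw": 0.6},
  {"x": -0.001,"y": -0.001,"z": 0.13,"rx": 0,"ry": 0,"rz": 0,"claw": 0.6},
  {"x": -0.001,"y": -0.001,"z": 0.15,"rx": 0,"ry": 0,"rz": 0,"claw": 0.6},
  {"x": -0.001,"y": -0.001,"z": 0.155,"rx": 0,"ry": 0,"rz": 0,"claw": 0.6},
  {"x": -0.001,"y": -0.001,"z": 0.155,"rx": 0,"ry": 0,"rz": 0,"claw": -0.2},
  {"x": -0.001,"y": -0.001,"z": 0.155,"rx": 0,"ry": 0,"rz": 0,"claw": -0.2},
  {"x": -0.001,"y": -0.001,"z": 0.155,"rx": 0,"ry": 0,"rz": 0,"claw": -0.2},
  {"x": -0.001,"y": -0.001,"z": 0.155,"rx": 0,"ry": 0,"rz": 0,"claw": -0.2},
  {"x": -0.001,"y": -0.001,"z": 0.155,"rx": 0,"ry": 0,"rz": 0,"claw": -0.2},
  {"x": -0.001,"y": -0.001,"z": 0.155,"rx": 0,"ry": 0,"rz": 0,"claw": -0.2},
  {"x": -0.001,"y": -0.001,"z": 0.155,"rx": 0,"ry": 0,"rz": 0,"claw": -0.2},
], squeeze=10)

```text
time: 2.8
tool_pos: [0.4052, 0.2952, 0.0245]
tool_rot: [3.14, 0.001, 2.821]
contact_force: [-1.0, 0.0, 6.7]
opening: 0.0465
grip_force: 10.0
```

```bash
python3 - <<'E'
from h import *
print(rel([.404,.2955,.11],2.82),rel([.617,.1208,.11]),rel([.617,.1208,.043]))
E
```

```text
(array([ 1.500e-03,  1.000e-04, -1.139e-01]), array([0.0022, 0.0018, 0.0009])) (array([-0.3415, -0.1314, -0.1137]), array([0., 0., 0.])) (array([-0.3413, -0.1315, -0.0244]), array([0., 0., 0.]))
```

step_arm([
  {"x": 0,"y": 0,"z": -0.03,"rx": 0,"ry": 0,"rz": 0,"claw": -0.2},
  {"x": 0,"y": 0,"z": -0.07,"rx": 0,"ry": 0,"rz": 0,"claw": -0.2},
  {"x": -0.02,"y": -0.008,"z": -0.1,"rx": 0,"ry": 0,"rz": 0,"claw": -0.2},
  {"x": -0.06,"y": -0.024,"z": -0.114,"rx": 0,"ry": 0,"rz": 0,"claw": -0.2},
  {"x": -0.105,"y": -0.042,"z": -0.114,"rx": 0,"ry": 0,"rz": 0,"claw": -0.2},
  {"x": -0.15,"y": -0.06,"z": -0.114,"rx": 0,"ry": 0,"rz": 0,"claw": -0.2},
  {"x": -0.195,"y": -0.078,"z": -0.114,"rx": 0,"ry": 0,"rz": 0,"claw": -0.2},
  {"x": -0.24,"y": -0.094,"z": -0.114,"rx": 0,"ry": 0,"rz": 0,"claw": -0.2},
  {"x": -0.285,"y": -0.112,"z": -0.114,"rx": 0,"ry": 0,"rz": 0,"claw": -0.2},
  {"x": -0.325,"y": -0.126,"z": -0.114,"rx": 0,"ry": 0,"rz": 0,"claw": -0.2},
  {"x": -0.3415,"y": -0.1315,"z": -0.114,"rx": 0,"ry": 0,"rz": 0,"claw": -0.2},
  {"x": -0.3415,"y": -0.1315,"z": -0.114,"rx": 0,"ry": 0,"rz": 0,"claw": -0.2},
])

```text
time: 3.8
tool_pos: [0.6187, 0.1176, 0.1086]
tool_rot: [-3.142, 0.001, 2.817]
contact_force: [-0.4, -0.1, -0.4]
opening: 0.0462
grip_force: 10.0
```

```bash
python3 - <<'E'
from h import *
print(rel([.617,.1208,.043],2.82))
n="top";im,d=read_camera(n);W=cam2w(n,d);cv2.imwrite("pics/t1.png",im)
q=W[(np.hypot(W[...,0]-.617,W[...,1]-.121)<.045)&(W[...,2]>.08)];print(np.percentile(q[:,2],[5,50,95]))
im,d=read_camera("side");cv2.imwrite("pics/s1.png",cv2.resize(np.vstack([im[120:260,200:440]]),None,fx=3,fy=3))
E
```

```text
(array([0.0036, 0.0034, 0.0874]), array([-0.0001,  0.0015, -0.0035]))
[0.30010454 0.46185211 0.46905352]
```

View pics/s1.png

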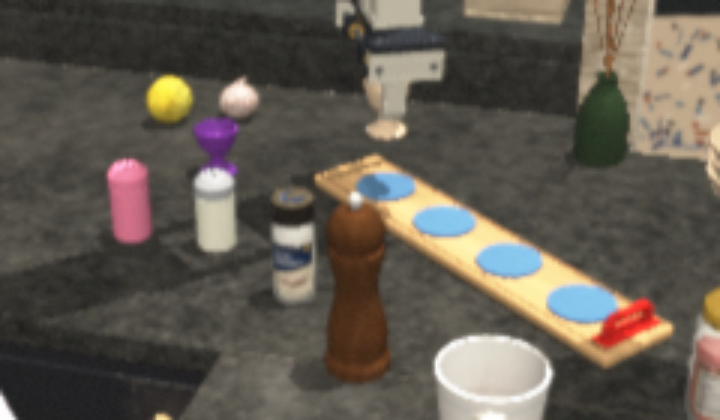

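The side crop shows the egg cup held upright at (385,120) over the leftmost coaster (385,187). The rest is untouched.

```bash
python3 - <<'E'
from h import *
print(robot.observe()["tool_pos"],rel([.617,.1208,.043],2.82))
E
```

```text
[0.61597508 0.12014894 0.1084566 ] (array([-0.0011,  0.0013,  0.0873]), array([-0.0002, -0.0019, -0.0003]))
```

step_arm([
  {"x": 0,"y": 0.001,"z": 0.025,"rx": 0,"ry": 0,"rz": 0,"claw": -0.2},
  {"x": 0,"y": 0.001,"z": 0.05,"rx": 0,"ry": 0,"rz": 0,"claw": -0.2},
  {"x": 0,"y": 0.001,"z": 0.07,"rx": 0,"ry": 0,"rz": 0,"claw": -0.2},
  {"x": 0,"y": 0.001,"z": 0.08,"rx": 0,"ry": 0,"rz": 0,"claw": -0.2},
  {"x": 0,"y": 0.001,"z": 0.083,"rx": 0,"ry": 0,"rz": 0,"claw": -0.2},
  {"x": 0,"y": 0.001,"z": 0.086,"rx": 0,"ry": 0,"rz": 0,"claw": -0.2},
  {"x": 0,"y": 0.001,"z": 0.087,"rx": 0,"ry": 0,"rz": 0,"claw": -0.2},
  {"x": 0,"y": 0.001,"z": 0.087,"rx": 0,"ry": 0,"rz": 0,"claw": -0.2},
])

```text
time: 4.57
tool_pos: [0.6171, 0.1214, 0.0446]
tool_rot: [3.141, 0.001, 2.821]
contact_force: [0.3, -0.5, -0.6]
opening: 0.0462
grip_force: 10.0
```

step_arm([
  {"x": 0,"y": 0,"z": 0.0015,"rx": 0,"ry": 0,"rz": 0,"claw": -0.2},
  {"x": 0,"y": 0,"z": 0.0025,"rx": 0,"ry": 0,"rz": 0,"claw": -0.2},
  {"x": 0,"y": 0,"z": 0.0025,"rx": 0,"ry": 0,"rz": 0,"claw": -0.2},
  {"x": 0,"y": 0,"z": 0.0025,"rx": 0,"ry": 0,"rz": 0,"claw": -0.2},
  {"x": 0,"y": 0,"z": 0.0025,"rx": 0,"ry": 0,"rz": 0,"claw": 0.3},
  {"x": 0,"y": 0,"z": 0.0025,"rx": 0,"ry": 0,"rz": 0,"claw": 0.6},
  {"x": 0,"y": 0,"z": 0.0025,"rx": 0,"ry": 0,"rz": 0,"claw": 0.6},
  {"x": 0,"y": 0,"z": 0.0025,"rx": 0,"ry": 0,"rz": 0,"claw": 0.6},
  {"x": 0,"y": 0,"z": -0.02,"rx": 0,"ry": 0,"rz": 0,"claw": 0.6},
  {"x": 0,"y": 0,"z": -0.06,"rx": 0,"ry": 0,"rz": 0,"claw": 0.6},
  {"x": 0,"y": 0,"z": -0.11,"rx": 0,"ry": 0,"rz": 0,"claw": 0.6},
  {"x": 0,"y": 0,"z": -0.14,"rx": 0,"ry": 0,"rz": 0,"claw": 0.6},
])

```text
time: 5.57
tool_pos: [0.6176, 0.1212, 0.1519]
tool_rot: [3.14, 0.003, 2.821]
contact_force: [0.7, -0.1, 0.2]
opening: 0.0736
grip_force: 0.0
```

```bash
python3 - <<'E'
from h import *
print(robot.observe()["tool_pos"],rel([.4175,.1255,.14],1.68),rel([.4175,.1255,.03],1.68))
E
```

```text
[0.61764051 0.12118423 0.15190652] (array([ 0.2551, -0.0787,  0.015 ]), array([0.0035, 0.0023, 1.4525])) (array([ 0.2555, -0.0789,  0.1617]), array([0.0035, 0.0023, 1.4525]))
```

step_arm([
  {"x": 0.04,"y": -0.012,"z": 0.0,"rx": 0,"ry": 0,"rz": 0.15,"claw": 0.6},
  {"x": 0.255,"y": -0.079,"z": 0.015,"rx": 0,"ry": 0,"rz": 1,"claw": 0.6},
  {"x": 0.255,"y": -0.079,"z": 0.015,"rx": 0,"ry": 0,"rz": 1,"claw": 0.6},
  {"x": 0.255,"y": -0.079,"z": 0.015,"rx": 0,"ry": 0,"rz": 1,"claw": 0.6},
  {"x": 0.255,"y": -0.079,"z": 0.015,"rx": 0,"ry": 0,"rz": 1,"claw": 0.6},
  {"x": 0.255,"y": -0.079,"z": 0.015,"rx": 0,"ry": 0,"rz": 1,"claw": 0.6},
  {"x": 0.255,"y": -0.079,"z": 0.015,"rx": 0,"ry": 0,"rz": 1,"claw": 0.6},
  {"x": 0.255,"y": -0.079,"z": 0.015,"rx": 0,"ry": 0,"rz": 1,"claw": 0.6},
])

```text
time: 6.23
tool_pos: [0.4161, 0.1253, 0.1378]
tool_rot: [3.141, 0.0, 2.034]
contact_force: [0.5, -0.2, -0.8]
opening: 0.0732
grip_force: 0.0
```

```bash
python3 - <<'E'
from h import *
im,d=read_camera("top");W=cam2w("top",d)
cv2.imwrite("pics/t2.png",cv2.resize(im[120:280,180:440],None,fx=3,fy=3))
q=W[(np.hypot(W[...,0]-.617,W[...,1]-.121)<.04)]
s=q[(q[:,2]>.05)&(q[:,2]<.085)];print(len(s),((np.percentile(s,3,0)+np.percentile(s,97,0))/2).round(4))
print(robot.observe()["tool_pos"],rel([.4175,.1255,.14],1.68),rel([.4175,.1255,.03],1.68))
E
```

```text
275 [0.614  0.1233 0.0627]
[0.4166994  0.12523769 0.13776742] (array([-0.0002,  0.0011, -0.003 ]), array([1.100e-03, 1.000e-04, 4.542e-01])) (array([-1.000e-04,  1.000e-03,  1.437e-01]), array([1.100e-03, 1.000e-04, 4.542e-01]))
```

View pics/t2.png

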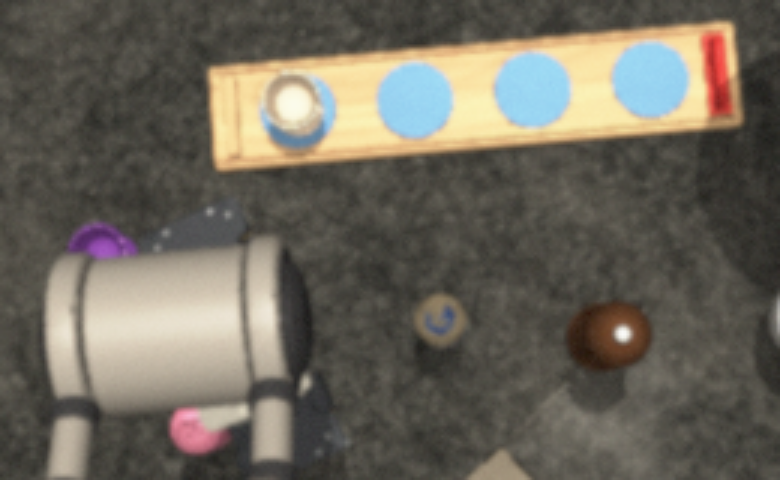

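The crop shows the egg cup standing on coaster 1 (295,103). It is about 2 mm off centre once perspective is allowed for. I rotate and take the salt shaker next.

step_arm([
  {"x": 0,"y": 0.002,"z": 0,"rx": 0,"ry": 0,"rz": 0.15,"claw": 0.6},
  {"x": 0,"y": 0.002,"z": 0,"rx": 0,"ry": 0,"rz": 0.3,"claw": 0.6},
  {"x": 0,"y": 0.002,"z": 0.02,"rx": 0,"ry": 0,"rz": 0.455,"claw": 0.6},
  {"x": 0,"y": 0.002,"z": 0.06,"rx": 0,"ry": 0,"rz": 0.455,"claw": 0.6},
  {"x": 0,"y": 0.002,"z": 0.1,"rx": 0,"ry": 0,"rz": 0.455,"claw": 0.6},
  {"x": 0,"y": 0.002,"z": 0.13,"rx": 0,"ry": 0,"rz": 0.455,"claw": 0.6},
  {"x": 0,"y": 0.002,"z": 0.143,"rx": 0,"ry": 0,"rz": 0.455,"claw": 0.6},
  {"x": 0,"y": 0.002,"z": 0.143,"rx": 0,"ry": 0,"rz": 0.455,"claw": 0.6},
  {"x": 0,"y": 0.002,"z": 0.143,"rx": 0,"ry": 0,"rz": 0.455,"claw": -0.3},
  {"x": 0,"y": 0.002,"z": 0.143,"rx": 0,"ry": 0,"rz": 0.455,"claw": -0.3},
  {"x": 0,"y": 0.002,"z": 0.143,"rx": 0,"ry": 0,"rz": 0.455,"claw": -0.3},
  {"x": 0,"y": 0.002,"z": 0.143,"rx": 0,"ry": 0,"rz": 0.455,"claw": -0.3},
], squeeze=15)

```text
time: 7.28
tool_pos: [0.4187, 0.126, 0.0311]
tool_rot: [3.139, -0.0, 1.678]
contact_force: [0.8, 0.8, -0.4]
opening: 0.0513
grip_force: 0.0
```

step_arm([
  {"x": 0,"y": 0,"z": 0,"rx": 0,"ry": 0,"rz": 0,"claw": -0.3},
  {"x": 0,"y": 0,"z": 0,"rx": 0,"ry": 0,"rz": 0,"claw": -0.3},
  {"x": 0,"y": 0,"z": 0,"rx": 0,"ry": 0,"rz": 0,"claw": -0.3},
])

```text
time: 7.53
tool_pos: [0.4185, 0.1259, 0.0308]
tool_rot: [3.14, -0.0, 1.678]
contact_force: [1.4, 0.2, 3.5]
opening: 0.0403
grip_force: 15.0
```

```bash
python3 - <<'E'
from h import *
print(robot.observe()["tool_pos"],rel([.630,.023,.12],1.68),rel([.630,.023,.049],1.68))
E
```

```text
[0.41848177 0.12593899 0.03075024] (array([-0.1667,  0.2659, -0.1186]), array([ 0.002 , -0.0001, -0.0024])) (array([-0.1667,  0.2657, -0.0239]), array([ 0.002 , -0.0001, -0.0024]))
```

step_arm([
  {"x": 0,"y": 0,"z": -0.04,"rx": 0,"ry": 0,"rz": 0,"claw": -0.3},
  {"x": 0,"y": 0,"z": -0.09,"rx": 0,"ry": 0,"rz": 0,"claw": -0.3},
  {"x": -0.02,"y": 0.032,"z": -0.11,"rx": 0,"ry": 0,"rz": 0,"claw": -0.3},
  {"x": -0.045,"y": 0.072,"z": -0.118,"rx": 0,"ry": 0,"rz": 0,"claw": -0.3},
  {"x": -0.07,"y": 0.112,"z": -0.118,"rx": 0,"ry": 0,"rz": 0,"claw": -0.3},
  {"x": -0.095,"y": 0.152,"z": -0.118,"rx": 0,"ry": 0,"rz": 0,"claw": -0.3},
  {"x": -0.12,"y": 0.192,"z": -0.118,"rx": 0,"ry": 0,"rz": 0,"claw": -0.3},
  {"x": -0.145,"y": 0.232,"z": -0.118,"rx": 0,"ry": 0,"rz": 0,"claw": -0.3},
  {"x": -0.162,"y": 0.258,"z": -0.118,"rx": 0,"ry": 0,"rz": 0,"claw": -0.3},
  {"x": -0.167,"y": 0.266,"z": -0.118,"rx": 0,"ry": 0,"rz": 0,"claw": -0.3},
  {"x": -0.167,"y": 0.266,"z": -0.09,"rx": 0,"ry": 0,"rz": 0,"claw": -0.3},
  {"x": -0.167,"y": 0.266,"z": -0.06,"rx": 0,"ry": 0,"rz": 0,"claw": -0.3},
])

```text
time: 8.53
tool_pos: [0.6304, 0.0224, 0.0755]
tool_rot: [3.139, 0.0, 1.677]
contact_force: [-0.1, 0.1, -2.4]
opening: 0.0401
grip_force: 15.0
```

step_arm([
  {"x": 0,"y": 0,"z": 0.01,"rx": 0,"ry": 0,"rz": 0,"claw": -0.3},
  {"x": 0,"y": 0,"z": 0.02,"rx": 0,"ry": 0,"rz": 0,"claw": -0.3},
  {"x": 0,"y": 0,"z": 0.025,"rx": 0,"ry": 0,"rz": 0,"claw": -0.3},
  {"x": 0,"y": 0,"z": 0.025,"rx": 0,"ry": 0,"rz": 0,"claw": -0.3},
  {"x": 0,"y": 0,"z": 0.025,"rx": 0,"ry": 0,"rz": 0,"claw": -0.3},
])

```text
time: 8.95
tool_pos: [0.6301, 0.0228, 0.0573]
tool_rot: [3.14, 0.0, 1.678]
contact_force: [0.2, 0.9, -1.3]
opening: 0.0402
grip_force: 15.0
```

```bash
python3 - <<'E'
from h import *
print(robot.observe()["tool_pos"],rel([.630,.023,.049],1.68))
E
```

```text
[0.63007591 0.02284586 0.05733807] (array([ 0.0002, -0.0001,  0.0111]), array([ 0.0016,  0.0002, -0.0021]))
```

step_arm([
  {"x": 0,"y": 0,"z": 0.006,"rx": 0,"ry": 0,"rz": 0,"claw": -0.3},
  {"x": 0,"y": 0,"z": 0.009,"rx": 0,"ry": 0,"rz": 0,"claw": -0.3},
  {"x": 0,"y": 0,"z": 0.011,"rx": 0,"ry": 0,"rz": 0,"claw": -0.3},
  {"x": 0,"y": 0,"z": 0.011,"rx": 0,"ry": 0,"rz": 0,"claw": -0.3},
  {"x": 0,"y": 0,"z": 0.011,"rx": 0,"ry": 0,"rz": 0,"claw": 0.1},
  {"x": 0,"y": 0,"z": 0.011,"rx": 0,"ry": 0,"rz": 0,"claw": 0.6},
  {"x": 0,"y": 0,"z": 0.011,"rx": 0,"ry": 0,"rz": 0,"claw": 0.6},
  {"x": 0,"y": 0,"z": 0.011,"rx": 0,"ry": 0,"rz": 0,"claw": 0.6},
  {"x": 0,"y": 0,"z": -0.02,"rx": 0,"ry": 0,"rz": 0,"claw": 0.6},
  {"x": 0,"y": 0,"z": -0.06,"rx": 0,"ry": 0,"rz": 0,"claw": 0.6},
  {"x": 0,"y": 0,"z": -0.11,"rx": 0,"ry": 0,"rz": 0,"claw": 0.6},
  {"x": 0,"y": 0,"z": -0.125,"rx": 0,"ry": 0,"rz": 0,"claw": 0.6},
])

```text
time: 9.95
tool_pos: [0.6321, 0.0225, 0.1559]
tool_rot: [3.133, 0.001, 1.678]
contact_force: [1.5, -0.2, 0.6]
opening: 0.0733
grip_force: 0.0
```

```bash
python3 - <<'E'
from h import *
print(robot.observe()["tool_pos"],rel([.440,-.005,.15],1.68),rel([.440,-.005,.048],1.68))
E
```

```text
[0.63206611 0.02250754 0.15589365] (array([-0.009 , -0.2586,  0.0058]), array([ 0.0104,  0.0019, -0.0025])) (array([-0.0088, -0.2597,  0.1417]), array([ 0.0104,  0.0019, -0.0025]))
```

step_arm([
  {"x": -0.009,"y": -0.257,"z": 0,"rx": 0,"ry": 0,"rz": 0,"claw": 0.6},
  {"x": -0.009,"y": -0.257,"z": 0,"rx": 0,"ry": 0,"rz": 0,"claw": 0.6},
  {"x": -0.009,"y": -0.257,"z": 0,"rx": 0,"ry": 0,"rz": 0,"claw": 0.6},
  {"x": -0.009,"y": -0.257,"z": 0,"rx": 0,"ry": 0,"rz": 0,"claw": 0.6},
  {"x": -0.009,"y": -0.257,"z": 0,"rx": 0,"ry": 0,"rz": 0,"claw": 0.6},
  {"x": -0.009,"y": -0.257,"z": 0,"rx": 0,"ry": 0,"rz": 0,"claw": 0.6},
  {"x": -0.009,"y": -0.257,"z": 0,"rx": 0,"ry": 0,"rz": 0,"claw": 0.6},
  {"x": -0.009,"y": -0.257,"z": 0,"rx": 0,"ry": 0,"rz": 0,"claw": 0.6},
])

```text
time: 10.62
tool_pos: [0.44, -0.0049, 0.1507]
tool_rot: [3.139, 0.0, 1.678]
contact_force: [-0.1, 0.2, 0.5]
opening: 0.0737
grip_force: 0.0
```

```bash
python3 - <<'E'
from h import *
im,d=read_camera("top");W=cam2w("top",d)
q=W[(np.hypot(W[...,0]-.628,W[...,1]-.024)<.04)]
s=q[(q[:,2]>.085)&(q[:,2]<.115)];print(len(s),((np.percentile(s,3,0)+np.percentile(s,97,0))/2).round(4))
print(robot.observe()["tool_pos"],rel([.440,-.005,.048],1.68))
E
```

```text
219 [0.6272 0.0239 0.0932]
[ 0.44021386 -0.00478652  0.15051708] (array([-0.0002, -0.0006,  0.1367]), array([ 0.0023,  0.0005, -0.0025]))
```

step_arm([
  {"x": 0,"y": 0,"z": 0.045,"rx": 0,"ry": 0,"rz": 0,"claw": 0.6},
  {"x": 0,"y": 0,"z": 0.09,"rx": 0,"ry": 0,"rz": 0,"claw": 0.6},
  {"x": 0,"y": 0,"z": 0.125,"rx": 0,"ry": 0,"rz": 0,"claw": 0.6},
  {"x": 0,"y": 0,"z": 0.137,"rx": 0,"ry": 0,"rz": 0,"claw": 0.6},
  {"x": 0,"y": 0,"z": 0.137,"rx": 0,"ry": 0,"rz": 0,"claw": 0.6},
  {"x": 0,"y": 0,"z": 0.137,"rx": 0,"ry": 0,"rz": 0,"claw": -0.3},
  {"x": 0,"y": 0,"z": 0.137,"rx": 0,"ry": 0,"rz": 0,"claw": -0.3},
  {"x": 0,"y": 0,"z": 0.137,"rx": 0,"ry": 0,"rz": 0,"claw": -0.3},
  {"x": 0,"y": 0,"z": 0.137,"rx": 0,"ry": 0,"rz": 0,"claw": -0.3},
  {"x": 0,"y": 0,"z": 0.137,"rx": 0,"ry": 0,"rz": 0,"claw": -0.3},
  {"x": 0,"y": 0,"z": 0.137,"rx": 0,"ry": 0,"rz": 0,"claw": -0.3},
  {"x": 0,"y": 0,"z": 0.137,"rx": 0,"ry": 0,"rz": 0,"claw": -0.3},
], squeeze=15)

```text
time: 11.67
tool_pos: [0.4394, -0.0048, 0.0482]
tool_rot: [3.14, 0.0, 1.678]
contact_force: [0.1, 0.5, 5.2]
opening: 0.0405
grip_force: 15.0
```

```bash
python3 - <<'E'
from h import *
o=robot.observe();z=o["tool_pos"][2];print(o["grip_force"],z,rel([.641,-.0765,.11],1.68),rel([.641,-.0765,z+.018],1.68))
E
```

```text
14.96792882680893 0.04816436805265335 (array([-0.1239,  0.2572, -0.082 ]), array([ 0.0022,  0.0005, -0.0025])) (array([-0.1239,  0.2571, -0.0235]), array([ 0.0022,  0.0005, -0.0025]))
```

step_arm([
  {"x": 0,"y": 0,"z": -0.03,"rx": 0,"ry": 0,"rz": 0,"claw": -0.3},
  {"x": 0,"y": 0,"z": -0.07,"rx": 0,"ry": 0,"rz": 0,"claw": -0.3},
  {"x": -0.015,"y": 0.031,"z": -0.082,"rx": 0,"ry": 0,"rz": 0,"claw": -0.3},
  {"x": -0.034,"y": 0.071,"z": -0.082,"rx": 0,"ry": 0,"rz": 0,"claw": -0.3},
  {"x": -0.053,"y": 0.111,"z": -0.082,"rx": 0,"ry": 0,"rz": 0,"claw": -0.3},
  {"x": -0.073,"y": 0.151,"z": -0.082,"rx": 0,"ry": 0,"rz": 0,"claw": -0.3},
  {"x": -0.092,"y": 0.191,"z": -0.082,"rx": 0,"ry": 0,"rz": 0,"claw": -0.3},
  {"x": -0.11,"y": 0.228,"z": -0.082,"rx": 0,"ry": 0,"rz": 0,"claw": -0.3},
  {"x": -0.12,"y": 0.25,"z": -0.082,"rx": 0,"ry": 0,"rz": 0,"claw": -0.3},
  {"x": -0.124,"y": 0.257,"z": -0.08,"rx": 0,"ry": 0,"rz": 0,"claw": -0.3},
  {"x": -0.124,"y": 0.257,"z": -0.06,"rx": 0,"ry": 0,"rz": 0,"claw": -0.3},
  {"x": -0.124,"y": 0.257,"z": -0.045,"rx": 0,"ry": 0,"rz": 0,"claw": -0.3},
])

```text
time: 12.67
tool_pos: [0.6396, -0.0764, 0.08]
tool_rot: [-3.14, -0.001, 1.678]
contact_force: [-0.4, -0.5, -2.0]
opening: 0.0408
grip_force: 15.0
```

step_arm([
  {"x": 0,"y": 0,"z": 0.005,"rx": 0,"ry": 0,"rz": 0,"claw": -0.3},
  {"x": 0,"y": 0,"z": 0.01,"rx": 0,"ry": 0,"rz": 0,"claw": -0.3},
  {"x": 0,"y": 0,"z": 0.01,"rx": 0,"ry": 0,"rz": 0,"claw": -0.3},
  {"x": 0,"y": 0,"z": 0.01,"rx": 0,"ry": 0,"rz": 0,"claw": -0.3},
])

```text
time: 13.0
tool_pos: [0.6402, -0.0763, 0.0741]
tool_rot: [3.141, -0.0, 1.678]
contact_force: [0.3, -0.4, -1.1]
opening: 0.0407
grip_force: 15.0
```

```bash
python3 - <<'E'
from h import *
print(robot.observe()["tool_pos"],rel([.641,-.0765,.0662],1.68))
E
```

```text
[ 0.64023623 -0.07630718  0.07408769] (array([-0.0004,  0.001 ,  0.0105]), array([ 0.0003, -0.    , -0.0022]))
```

step_arm([
  {"x": 0,"y": 0.001,"z": 0.006,"rx": 0,"ry": 0,"rz": 0,"claw": -0.3},
  {"x": 0,"y": 0.001,"z": 0.009,"rx": 0,"ry": 0,"rz": 0,"claw": -0.3},
  {"x": 0,"y": 0.001,"z": 0.0105,"rx": 0,"ry": 0,"rz": 0,"claw": -0.3},
  {"x": 0,"y": 0.001,"z": 0.0105,"rx": 0,"ry": 0,"rz": 0,"claw": -0.3},
  {"x": 0,"y": 0.001,"z": 0.0105,"rx": 0,"ry": 0,"rz": 0,"claw": 0.1},
  {"x": 0,"y": 0.001,"z": 0.0105,"rx": 0,"ry": 0,"rz": 0,"claw": 0.6},
  {"x": 0,"y": 0.001,"z": 0.0105,"rx": 0,"ry": 0,"rz": 0,"claw": 0.6},
  {"x": 0,"y": 0.001,"z": 0.0105,"rx": 0,"ry": 0,"rz": 0,"claw": 0.6},
  {"x": 0,"y": 0.001,"z": -0.02,"rx": 0,"ry": 0,"rz": 0,"claw": 0.6},
  {"x": 0,"y": 0.001,"z": -0.065,"rx": 0,"ry": 0,"rz": 0,"claw": 0.6},
  {"x": 0,"y": 0.001,"z": -0.115,"rx": 0,"ry": 0,"rz": 0,"claw": 0.6},
  {"x": 0,"y": 0.001,"z": -0.165,"rx": 0,"ry": 0,"rz": 0,"claw": 0.6},
])

```text
time: 14.0
tool_pos: [0.6406, -0.0763, 0.1985]
tool_rot: [-3.14, -0.001, 1.678]
contact_force: [0.3, -0.3, 0.2]
opening: 0.0734
grip_force: 0.0
```

```bash
python3 - <<'E'
from h import *
print(robot.observe()["tool_pos"],rel([.431,-.1385,.215],1.68),rel([.431,-.1385,.119],1.68))
E
```

```text
[ 0.64063037 -0.07632078  0.19852317] (array([-0.0525, -0.2868, -0.0216]), array([-0.0016, -0.0007, -0.0025])) (array([-0.0526, -0.2866,  0.1064]), array([-0.0016, -0.0007, -0.0025]))
```

step_arm([
  {"x": -0.0525,"y": -0.286,"z": -0.025,"rx": 0,"ry": 0,"rz": 0,"claw": 0.7},
  {"x": -0.0525,"y": -0.286,"z": -0.025,"rx": 0,"ry": 0,"rz": 0,"claw": 0.7},
  {"x": -0.0525,"y": -0.286,"z": -0.025,"rx": 0,"ry": 0,"rz": 0,"claw": 0.7},
  {"x": -0.0525,"y": -0.286,"z": -0.025,"rx": 0,"ry": 0,"rz": 0,"claw": 0.7},
  {"x": -0.0525,"y": -0.286,"z": -0.025,"rx": 0,"ry": 0,"rz": 0,"claw": 0.7},
  {"x": -0.0525,"y": -0.286,"z": -0.025,"rx": 0,"ry": 0,"rz": 0,"claw": 0.7},
  {"x": -0.0525,"y": -0.286,"z": -0.025,"rx": 0,"ry": 0,"rz": 0,"claw": 0.7},
  {"x": -0.0525,"y": -0.286,"z": -0.025,"rx": 0,"ry": 0,"rz": 0,"claw": 0.7},
  {"x": -0.0525,"y": -0.286,"z": -0.025,"rx": 0,"ry": 0,"rz": 0,"claw": 0.7},
])

```text
time: 14.75
tool_pos: [0.4333, -0.1386, 0.2164]
tool_rot: [3.14, 0.0, 1.678]
contact_force: [-0.5, -0.7, 0.3]
opening: 0.078
grip_force: 0.0
```

```bash
python3 - <<'E'
from h import *
im,d=read_camera("top");W=cam2w("top",d)
q=W[(np.hypot(W[...,0]-.638,W[...,1]+.074)<.04)]
s=q[(q[:,2]>.112)&(q[:,2]<.14)];print(len(s),((np.percentile(s,3,0)+np.percentile(s,97,0))/2).round(4))
print(robot.observe()["tool_pos"],rel([.431,-.1385,.121],1.68))
E
```

```text
245 [ 0.638  -0.0737  0.1209]
[ 0.43331912 -0.13841681  0.21611169] (array([ 0.0002, -0.0032,  0.1268]), array([ 0.0009, -0.    , -0.0016]))
```

Spice jar centred to about 1 mm. Next is the mill.

step_arm([
  {"x": 0,"y": -0.003,"z": 0.04,"rx": 0,"ry": 0,"rz": 0,"claw": 0.7},
  {"x": 0,"y": -0.003,"z": 0.08,"rx": 0,"ry": 0,"rz": 0,"claw": 0.7},
  {"x": 0,"y": -0.003,"z": 0.115,"rx": 0,"ry": 0,"rz": 0,"claw": 0.7},
  {"x": 0,"y": -0.003,"z": 0.127,"rx": 0,"ry": 0,"rz": 0,"claw": 0.7},
  {"x": 0,"y": -0.003,"z": 0.127,"rx": 0,"ry": 0,"rz": 0,"claw": 0.7},
  {"x": 0,"y": -0.003,"z": 0.127,"rx": 0,"ry": 0,"rz": 0,"claw": 0.25},
  {"x": 0,"y": -0.003,"z": 0.127,"rx": 0,"ry": 0,"rz": 0,"claw": 0.15},
  {"x": 0,"y": -0.003,"z": 0.127,"rx": 0,"ry": 0,"rz": 0,"claw": 0.05},
  {"x": 0,"y": -0.003,"z": 0.127,"rx": 0,"ry": 0,"rz": 0,"claw": -0.05},
  {"x": 0,"y": -0.003,"z": 0.127,"rx": 0,"ry": 0,"rz": 0,"claw": -0.2},
  {"x": 0,"y": -0.003,"z": 0.127,"rx": 0,"ry": 0,"rz": 0,"claw": -0.2},
  {"x": 0,"y": -0.003,"z": 0.127,"rx": 0,"ry": 0,"rz": 0,"claw": -0.2},
], squeeze=25)

```text
time: 15.8
tool_pos: [0.4304, -0.1391, 0.1217]
tool_rot: [3.14, 0.001, 1.678]
contact_force: [0.7, -0.0, 5.3]
opening: 0.0469
grip_force: 25.0
```

```bash
python3 - <<'E'
from h import *
o=robot.observe();z=o["tool_pos"][2];print(o["grip_force"],z,rel([.652,-.1757,z+.07],1.68),rel([.652,-.1757,z+.018],1.68))
E
```

```text
25.001992960837924 0.12173270412437198 (array([-0.0802,  0.2887, -0.0927]), array([ 0.0023,  0.0013, -0.0027])) (array([-0.0801,  0.2886, -0.0234]), array([ 0.0023,  0.0013, -0.0027]))
```

step_arm([
  {"x": 0,"y": 0,"z": -0.02,"rx": 0,"ry": 0,"rz": 0,"claw": -0.2},
  {"x": 0,"y": 0,"z": -0.05,"rx": 0,"ry": 0,"rz": 0,"claw": -0.2},
  {"x": 0,"y": 0,"z": -0.08,"rx": 0,"ry": 0,"rz": 0,"claw": -0.2},
  {"x": -0.004,"y": 0.015,"z": -0.093,"rx": 0,"ry": 0,"rz": 0,"claw": -0.2},
  {"x": -0.012,"y": 0.043,"z": -0.093,"rx": 0,"ry": 0,"rz": 0,"claw": -0.2},
  {"x": -0.021,"y": 0.076,"z": -0.093,"rx": 0,"ry": 0,"rz": 0,"claw": -0.2},
  {"x": -0.031,"y": 0.111,"z": -0.093,"rx": 0,"ry": 0,"rz": 0,"claw": -0.2},
  {"x": -0.041,"y": 0.146,"z": -0.093,"rx": 0,"ry": 0,"rz": 0,"claw": -0.2},
  {"x": -0.05,"y": 0.181,"z": -0.093,"rx": 0,"ry": 0,"rz": 0,"claw": -0.2},
  {"x": -0.06,"y": 0.215,"z": -0.093,"rx": 0,"ry": 0,"rz": 0,"claw": -0.2},
  {"x": -0.069,"y": 0.247,"z": -0.093,"rx": 0,"ry": 0,"rz": 0,"claw": -0.2},
  {"x": -0.076,"y": 0.273,"z": -0.093,"rx": 0,"ry": 0,"rz": 0,"claw": -0.2},
])

```text
time: 16.8
tool_pos: [0.6406, -0.1736, 0.1897]
tool_rot: [-3.14, -0.001, 1.678]
contact_force: [-0.2, -0.1, -1.0]
opening: 0.0466
grip_force: 25.0
```

step_arm([
  {"x": -0.004,"y": 0.012,"z": 0,"rx": 0,"ry": 0,"rz": 0,"claw": -0.2},
  {"x": -0.004,"y": 0.016,"z": 0,"rx": 0,"ry": 0,"rz": 0,"claw": -0.2},
  {"x": -0.004,"y": 0.016,"z": 0.015,"rx": 0,"ry": 0,"rz": 0,"claw": -0.2},
  {"x": -0.004,"y": 0.016,"z": 0.03,"rx": 0,"ry": 0,"rz": 0,"claw": -0.2},
  {"x": -0.004,"y": 0.016,"z": 0.045,"rx": 0,"ry": 0,"rz": 0,"claw": -0.2},
  {"x": -0.004,"y": 0.016,"z": 0.055,"rx": 0,"ry": 0,"rz": 0,"claw": -0.2},
  {"x": -0.004,"y": 0.016,"z": 0.06,"rx": 0,"ry": 0,"rz": 0,"claw": -0.2},
  {"x": -0.004,"y": 0.016,"z": 0.06,"rx": 0,"ry": 0,"rz": 0,"claw": -0.2},
  {"x": -0.004,"y": 0.016,"z": 0.06,"rx": 0,"ry": 0,"rz": 0,"claw": -0.2},
])

```text
time: 17.55
tool_pos: [0.6516, -0.1753, 0.1457]
tool_rot: [-3.142, -0.0, 1.678]
contact_force: [0.1, 0.1, -1.4]
opening: 0.0468
grip_force: 25.0
```

```bash
python3 - <<'E'
from h import *
im,d=read_camera("side");cv2.imwrite("pics/s2.png",cv2.resize(im[120:260,260:460],None,fx=3.5,fy=3.5))
print(robot.observe()["tool_pos"],rel([.652,-.1757,.1397],1.68))
E
```

```text
[ 0.65193754 -0.17535206  0.14625122] (array([-0.0005,  0.    ,  0.0087]), array([ 0.0011,  0.0004, -0.0026]))
```

View pics/s2.png

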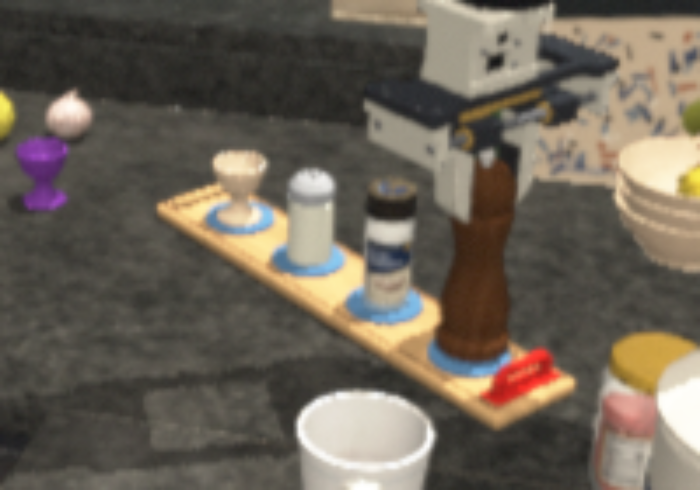

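The crop shows the egg cup (240,185), salt shaker (312,220) and jar (388,245) in place. The mill is held upright over the coaster by the handle (475,340), so I lower it and release.

step_arm([
  {"x": 0,"y": 0,"z": 0.003,"rx": 0,"ry": 0,"rz": 0,"claw": -0.2},
  {"x": 0,"y": 0,"z": 0.006,"rx": 0,"ry": 0,"rz": 0,"claw": -0.2},
  {"x": 0,"y": 0,"z": 0.0085,"rx": 0,"ry": 0,"rz": 0,"claw": -0.2},
  {"x": 0,"y": 0,"z": 0.0085,"rx": 0,"ry": 0,"rz": 0,"claw": -0.2},
  {"x": 0,"y": 0,"z": 0.0085,"rx": 0,"ry": 0,"rz": 0,"claw": -0.2},
  {"x": 0,"y": 0,"z": 0.0085,"rx": 0,"ry": 0,"rz": 0,"claw": 0.2},
  {"x": 0,"y": 0,"z": 0.0085,"rx": 0,"ry": 0,"rz": 0,"claw": 0.6},
  {"x": 0,"y": 0,"z": 0.0085,"rx": 0,"ry": 0,"rz": 0,"claw": 0.7},
  {"x": 0,"y": 0,"z": 0.0085,"rx": 0,"ry": 0,"rz": 0,"claw": 0.7},
  {"x": 0,"y": 0,"z": -0.01,"rx": 0,"ry": 0,"rz": 0,"claw": 0.7},
  {"x": 0,"y": 0,"z": -0.05,"rx": 0,"ry": 0,"rz": 0,"claw": 0.7},
  {"x": 0,"y": 0,"z": -0.09,"rx": 0,"ry": 0,"rz": 0,"claw": 0.7},
])

```text
time: 18.6
tool_pos: [0.6509, -0.175, 0.2126]
tool_rot: [-3.138, -0.002, 1.678]
contact_force: [0.7, -0.2, 1.5]
opening: 0.0782
grip_force: 0.0
```

step_arm([
  {"x": 0,"y": 0,"z": -0.04,"rx": 0,"ry": 0,"rz": 0,"claw": 0.7},
  {"x": 0,"y": 0,"z": -0.06,"rx": 0,"ry": 0,"rz": 0,"claw": 0.7},
  {"x": 0,"y": -0.05,"z": -0.06,"rx": 0,"ry": 0,"rz": 0,"claw": 0.7},
  {"x": 0,"y": -0.3,"z": -0.06,"rx": 0,"ry": 0,"rz": 0,"claw": 0.7},
  {"x": 0,"y": -0.3,"z": -0.06,"rx": 0,"ry": 0,"rz": 0,"claw": 0.7},
  {"x": 0,"y": -0.3,"z": -0.06,"rx": 0,"ry": 0,"rz": 0,"claw": 0.7},
  {"x": 0,"y": -0.3,"z": -0.06,"rx": 0,"ry": 0,"rz": 0,"claw": 0.7},
  {"x": 0,"y": -0.3,"z": -0.06,"rx": 0,"ry": 0,"rz": 0,"claw": 0.7},
  {"x": 0,"y": -0.3,"z": -0.06,"rx": 0,"ry": 0,"rz": 0,"claw": 0.7},
])

```text
time: 19.35
tool_pos: [0.4244, -0.1993, 0.2588]
tool_rot: [-3.141, 0.0, 1.676]
contact_force: [0.3, -0.4, 0.1]
opening: 0.078
grip_force: 0.0
```

```bash
python3 - <<'E'
from h import *
im,d=read_camera("top");W=cam2w("top",d);cv2.imwrite("pics/t3.png",cv2.resize(im[115:260,180:500],None,fx=2.4,fy=2.4))
for c,a,b in(((.6163,.1238),.055,.085),((.6269,.025),.085,.115),((.6382,-.0744),.112,.14),((.649,-.1737),.145,.168)):
    q=W[(np.hypot(W[...,0]-c[0],W[...,1]-c[1])<.04)];s=q[(q[:,2]>a)&(q[:,2]<b)]
    print(len(s),((np.percentile(s,3,0)+np.percentile(s,97,0))/2-[*c,0]).round(4))
E
```

```text
192 [-0.0021 -0.0001  0.0656]
219 [ 0.0002 -0.001   0.0935]
241 [-1.000e-04  8.000e-04  1.214e-01]
169 [-0.0002  0.0012  0.1595]
```

View pics/t3.png

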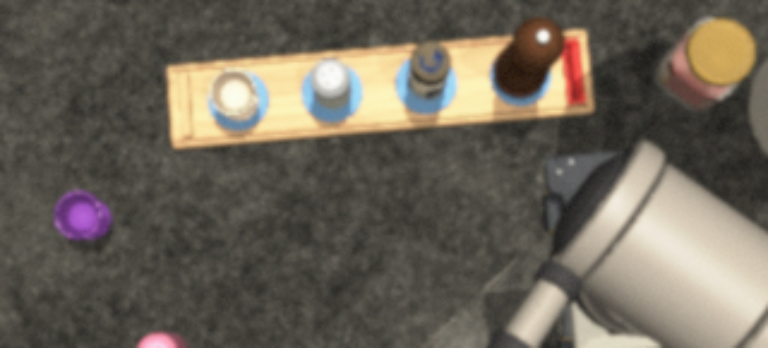

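All four stand upright within about 2 mm of their coaster centres: egg cup (236,97), salt shaker (332,85), jar (428,72) and mill (525,60). I hand in.

```bash
python3 -c "
from h import *
print(robot.observe()['contact_force'],robot.hand_in())"
```

```text
the job is handed in; nothing more can be done
[0.3787606  0.25630801 0.82727981] None
```

The job is handed in: pepper mill (next to the red handle), spice jar, salt shaker and egg cup stand upright, each within about 2 mm of its coaster's centre by the last top picture, and I did not touch the mug.

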